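# Tuck the splash strip under the lapped apron and hold it down

## Robot

A 7-joint arm with a two-finger parallel gripper is mounted at the origin on a cart in front of the work surface, level with it; the furniture and walls round the work are solid. World frame = base frame: x ahead of the robot, y to its left, z up, the work surface at z = 0. Lengths are in m, angles in rad, forces in N, time in s.
With the tool pointing down it reaches from about 0.425 to 0.825 m from the base axis. Payload 3.6 kg.
Tool frame: the origin (TCP) lies on the front face of the gripper's body, between the roots of the fingers; the fingertips stand 73 mm ahead of it and the grasp point (between the pads) lies 54 mm ahead of it; x points along the fingers, z is the direction in which the jaws open and shut, and the axes are right-handed (so a half turn about x gives the same grasp; the last joint's range is limited). The gripper opens to 85 mm and grips with 20 to 120 N. Pads are 22 mm wide; open, the fingers measure 114 mm over their backs; the gripper's body (76 mm by 85 mm) begins 54 mm behind the grasp point. The pads swing forward as they close: fully open they stand 13 mm farther back than shut.
Start: joints at [1.175, 0.615, -0.013, 1.423, 0.008, 1.103, -0.04], TCP at [0.234, -0.606, 0.304] pointing down, gripper open.
Joint ranges: [-3.12, 3.12], [-0.3, 2.06], [-1.34, 1.32], [0.26, 2.42], [-1.36, 4.5], [0.01, 1.98], [-2.84, 2.84]. Speed limits (rad/s): [2.79, 2.79, 3.14, 3.14, 3.14, 3.14, 3.14].

## Interface

Orientations are given as a rotation vector (axis times angle).
In Python, from plant import robot gives the robot as it stands.
- The arm moves only by the tool move_arm, never from a script. Its argument "deltas" is a list of rows, each a list of 4 numbers: the shift along the tool's x, y, z in units of 0.1 m (1.0 is 0.1 m), then the turn about the tool's x in units of 2 rad (1.0 is 2 rad). In form: [[x, y, z, roll], ...]. A call has 1 to 12 rows; each row is the pose to reach, as a shift and turn from the pose commanded when the call began, along the tool's axes at that moment; what a row does not reach only later rows make up. A row lasts 1/10 s, in which the tool goes at most 50 mm and 8.59 degrees, less where a joint would pass 70% of its speed; a pose out of reach is approached as far as the arm can. A call with a number of a shift or a turn outside -1 to 1 is refused whole. A call with a gripper value outside its range is refused whole. "hand" is the finger opening in mm, from 0 to 85.4, set as the call begins (left out, the last holds). The fingers move at their own pace and stop on an object; the grip force is fixed at half the most. Time passes only in rows, so rows that repeat a pose let the fingers close. It gives the time, the measured TCP pose, the force and the opening at its end, in the units of the state.
- robot.observe(): the state, without advancing time (a new reading comes with each control period).
- robot.snapshot(name): name is "side" or "top" or "wrist"; returns (picture, depth): 480x640x3 uint8, red, green, blue; 480x640 float32, m along the optical axis (not along the pixel's ray), 0 where there is no reading.
- robot.camera_model(name): a dict with "K" (3x3 intrinsics, pixels), "k1" (the pictures are not rectified: a ray, as slopes to the right and down, at radius r is drawn at 1 + k1 r^2 times it, then the intrinsics apply), "R" (3x3) and "t" (3): a world point X has camera coordinates R X + t. Camera axes: x right, y down, z forward; pixel columns grow to the right and rows downward; lengths in m; the calibration is good to about 2 mm. A picture is of the moment at which its call begins: read the wrist's pose just before it. camera_model takes no time and is no camera call; for the wrist camera it gives the pose at the moment of the call.
- robot.finish_job(): hands the job in, once; it reports no verdict.
The state is a dict: "time_s": time; "q": joint angles; "joint_velocities": joint speeds; "tau": joint torques, N m; "position": TCP position; "eef_rot": TCP orientation; "wrist_force": force on the tool from outside, world axes, zero at the start; "moment": the same for the moment, N m; "grip_width": finger opening in m.
Only numpy, scipy, OpenCV 4.12 (cv2) and the standard library are available. Lean on these libraries where they do the work, as an engineer would, in place of code of your own. Each camera call takes 0.05 s, during which the arm holds its last target. There are 200 camera calls.

## Task

On the strip mount, turn the captive hex nut clockwise to its end, a quarter turn, so that its tongue no longer bars the way. Then take the metal splash strip by its upright fold and slide its free edge under the apron, square, centred and fully home against the stop, without lifting the apron or disturbing the other things. Finish while holding the strip: keep it gripped and pressed down flat on the deck, firmly (about 10 N), and do not let go.

Things in the scene. Friction and masses are not known exactly. Their poses are not given: they have to be found in the camera images.
- mount: Fixed strip mount on the right of the worktop, level. Origin at worktop height; +x points from the open front of the deck (robot side) in under the apron to the hinge stand, y left, z up. Hinge stand behind: x=77..107 mm, 170 wide, top 32 mm above the worktop.
- deck: Flat grey deck plate of the mount, same frame: x=-150..110, y=-125..125 mm, top face at z=+10 mm.
- apron (a joint): Hinge of the apron, a thin metal plate lapping over the deck, at the mount's x=78, z=23 mm. 0 rad = lying in its place, grows as its front edge lifts (0.07 rad: 6 mm). Loose, 120 g, falls back by its weight. Apron 140 mm wide (y=-70..70), from the hinge forward to x=0, underside 7 mm above the deck; in front of that a lip flares up at 30 degrees to x=-13, top under 27 mm.
- apron_edge (a point): Middle of the apron's straight front edge, underside (x=0, y=0, z=17 mm of the mount), where the flared lip begins.
- stop (a point): Middle of the front face of the stop rail under the apron, at deck height (x=47, y=0, z=10 mm of the mount; rail y=-70..70). Fully home = the strip's free edge against it.
- catch (a joint): Captive nut with tongue, rad, grows clockwise from above. 0: the tongue (12 wide, 6 thick, end 65 mm from the axis, 1.5 to 7.5 mm above the deck) points along the mount's -y across the way in front of the apron and stops the strip; 1.57 (hard end): along -x, beside the way. Starts at 0 to 0.25; friction 0.06 N m, stays where left.
- catch_nut (a point): On the hex nut's axis (x=-45, y=95 mm of the mount), 34 mm above the worktop. Nut 22 mm across flats, from 19 to 45 mm above the worktop, a thin stud end 6 mm above it. The frame turns with the nut: two flats face its own +-y, the others 60 degrees apart; the tongue points along its -y.
- strip: Loose splash strip, bare metal, about 150 g: flat flange 110 x 110 x 4 mm with an upright gripping fold, 9 mm thick, along its whole back edge, top 34 mm above the underside. Starts flat on the worktop at the left. Origin: centre of the flange's underside; +x points from the fold to the free edge, which goes under the apron; z up.
- strip_edge (a point): Middle of the strip's free edge, underside (55 mm ahead of the strip's origin).
- strip_fold (a point): Middle of the gripping fold, 50.5 mm behind the strip's origin, 22 mm above its underside.
- sample_pot: Bystander, to be left alone: small white screw-cap sample pot with red lid, 38 wide, 54 high mm; origin at the centre of its underside.
- timer: Bystander, to be left alone: flat white bench timer, 66x62x22 mm; origin at the centre of its underside.
- coverslips: Bystander, to be left alone: small white-blue box, 29x29x21 mm; origin at the centre of its underside.
- petri_dish: Bystander, to be left alone: clear dish, 87 wide, 13 high mm; origin at the centre of its underside.
- marker: Bystander, to be left alone: black marker pen lying flat, 131 long, 15 thick mm; origin at the centre of its underside.

How it is judged:
By the outcome, as a careful person would: the job done as asked, in the order asked, and still so for the second after the job is handed in, while the arm keeps its last pose, push and grip.
It also fails if it takes over 67 s, if anything falls off the work surface, if the arm or the gripper's body presses on something with over 40 N, if the wrist force passes 120 N, or if a joint passes its speed limit or range.

## Working session

There is one attempt and no reset: what is moved stays moved. The work goes in short steps, Python scripts to look and compute and a tool call to move; the robot and the scene stay as the last step left them, time stands still between calls to the robot, and variables do not carry over. Pictures are saved under pics/ and viewed, about 8 in all and at most 12, crops included, and the job is handed in when it is done.

Besides the shell and the picture viewer there is one more tool, called after ">>>" by a JSON object that holds its "name" and its "arguments", one argument or row to a line. move_arm: Moves the arm, as the interface text tells. Its arguments: {"type":"object","properties":{"deltas":{"type":"array","items":{"type":"array","items":{"type":"number","minimum":-1,"maximum":1}}},"hand":{"type":"number"}},"required":["deltas"]}

```bash
ls; mkdir -p pics
cat > h.py <<'E'
import numpy as np, cv2
from plant import robot
from scipy.spatial.transform import Rotation as Ro
def snap(name,fn=None):
    m=robot.camera_model(name); p,d=robot.snapshot(name)
    if fn: cv2.imwrite('pics/'+fn,cv2.cvtColor(p,cv2.COLOR_RGB2BGR))
    np.savez('last_%s.npz'%name,p=p,d=d,**{k:np.array(v) for k,v in m.items()})
    return p,d,m
def ray(m,uv):
    uv=np.atleast_2d(np.array(uv,float)); K=np.array(m['K'])
    s=cv2.undistortPoints(uv.reshape(-1,1,2),K,np.array([float(m['k1']),0,0,0])).reshape(-1,2)
    R=np.array(m['R']);t=np.array(m['t']).ravel()
    return -R.T@t, np.c_[s,np.ones(len(s))]@R
def plane(m,uv,z):
    o,d=ray(m,uv); return o+d*((z-o[2])/d[:,2])[:,None]
def proj(m,X):
    c=np.atleast_2d(X)@np.array(m['R']).T+np.array(m['t']).ravel(); s=c[:,:2]/c[:,2:]
    s=s*(1+float(m['k1'])*(s**2).sum(1))[:,None]; K=np.array(m['K']); return s@K[:2,:2].T+K[:2,2]
def cloud(p,d,m):
    v,u=np.mgrid[:480,:640]; uv=np.c_[u.ravel(),v.ravel()]
    o,r=ray(m,uv); return (o+r*d.ravel()[:,None]).reshape(480,640,3)
E
python3 - <<'E'
from h import *
for n in('top','side'):
    p,d,m=snap(n,n+'0.png'); print(n,m['K'],m['k1'],-np.array(m['R']).T@np.array(m['t']).ravel())
s=robot.observe(); print(s); print(Ro.from_rotvec(s['eef_rot']).as_matrix())
E
```

```text
pics
top [[461.50670518   0.         320.13302999]
 [  0.         461.50670518 236.65710386]
 [  0.           0.           1.        ]] -0.004647277394627509 [0.4517586  0.07894662 1.34685723]
side [[485.82217881   0.         320.28097762]
 [  0.         485.82217881 237.147073  ]
 [  0.           0.           1.        ]] -0.10589864600543784 [0.58332446 1.12185745 0.52971752]
{'time_s': 0.1, 'q': array([ 1.17550406,  0.61586207, -0.01261049,  1.42473988,  0.00811602,
        1.10341043, -0.04043605]), 'joint_velocities': array([-0.0007875 , -0.00322289, -0.00018609, -0.00549309, -0.0018783 ,
        0.00257285,  0.00019448]), 'tau': array([ 8.58996209e-04, -4.70380783e+01,  2.60367449e-01, -1.71569717e+01,
        1.01827821e-02,  5.89710718e-03,  2.69320293e-05]), 'position': array([ 0.23413799, -0.60580989,  0.30282772]), 'eef_rot': array([ 0.93470674,  1.36344042, -0.93256083]), 'wrist_force': array([0.35502538, 0.37904982, 0.26696452]), 'moment': array([-0.00887354,  0.01039881, -0.00743955]), 'grip_width': 0.08511362884882377}
[[-8.98922819e-04  9.32751930e-01  3.60517723e-01]
 [ 2.19207397e-03  3.60518841e-01 -9.32749356e-01]
 [-9.99997193e-01 -4.81881632e-05 -2.36873984e-03]]
```

View pics/top0.png

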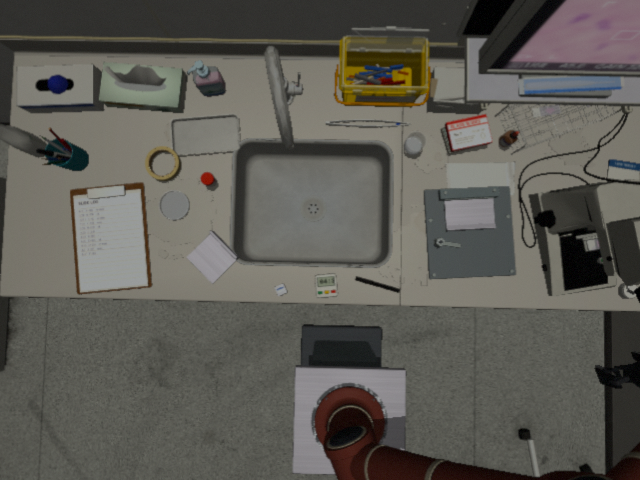

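View pics/side0.png

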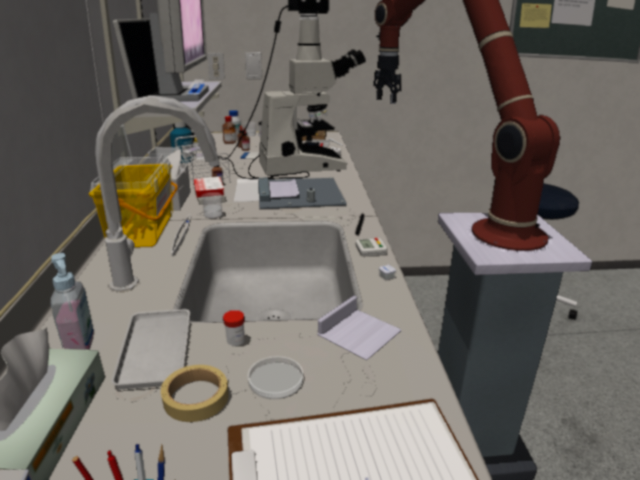

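The top view shows the mount at about px (470,232), with the nut at (438,242) and its tongue pointing right. The strip is at (211,257), the pot at (207,180), the dish at (175,206), and the timer, marker and coverslips lie along the front edge. Next I'll measure the strip and the mount.

Run:
```python
from h import *
L=dict(np.load('last_top.npz')); p=L['p'];d=L['d'];C=cloud(p,d,L)
def crop(x,y,w,h):
    return cv2.resize(p[y:y+h,x:x+w],(400,400*h//w),interpolation=cv2.INTER_CUBIC)
o=np.hstack([crop(170,215,100,100),crop(420,182,100,100)])
cv2.imwrite('pics/c1.png',o[:,:,::-1])
for uv in [(211,257),(196,257),(230,262),(430,230),(470,215),(445,195),(480,195),(438,242),(450,244)]:
    print(uv,C[uv[1],uv[0]].round(3), d[uv[1],uv[0]])
# strip mask
hsv=cv2.cvtColor(p,cv2.COLOR_RGB2HSV)
print(hsv[257,205],hsv[250,180],hsv[265,470])
z=C[...,2]
```

```text
(211, 257) [0.46  0.411 0.006] 1.3433717
(196, 257) [0.459 0.455 0.005] 1.3441548
(230, 262) [0.447 0.356 0.   ] 1.3471822
(430, 230) [ 0.552 -0.222  0.018] 1.3293073
(470, 215) [ 0.598 -0.335  0.023] 1.3252085
(445, 195) [ 0.652 -0.26   0.035] 1.3173902
(480, 195) [ 0.654 -0.358  0.038] 1.3133504
(438, 242) [ 0.517 -0.238  0.046] 1.298952
(450, 244) [ 0.513 -0.278  0.023] 1.3213602
[150   7 147] [ 24  27 132] [90 16 79]
```

View pics/c1.png

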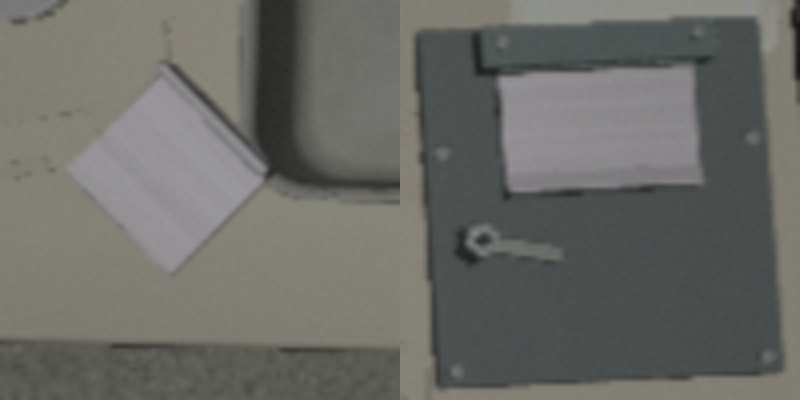

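The crops show the strip's fold along its upper-right edge, by the sink, with the free edge facing lower-left. The mount is yawed about 2°. Next I'll fit the poses.

Run:
```python
from h import *
L=dict(np.load('last_top.npz'))
a=lambda pts,x,y:np.array(pts,float)/4-0.375+[x,y]
# strip flange top z=4mm: left corner, bottom corner
S=plane(L,a([(68,168),(172,272)],170,215),0.004); F=plane(L,a([(165,64),(270,172)],170,215),0.034)
print('free edge',S.round(4),np.linalg.norm(S[1]-S[0])); print('fold',F.round(4),np.linalg.norm(F[1]-F[0]))
D=plane(L,a([(418,32),(758,17),(782,372),(437,386)],420,182)-[100,0],0.010)  # crop x offset 400px=100
print('deck FL,FR..',D.round(4))
for i in range(4): print(np.linalg.norm(D[i]-D[(i+1)%4]),np.degrees(np.arctan2(*(D[(i+1)%4]-D[i])[[1,0]])))
n=plane(L,a([(482,239)],320,182),0.045); print('nut',n)
t=plane(L,a([(560,255)],320,182),0.0175); print('tip',t)
```

```text
free edge [[0.4596 0.4824 0.004 ]
 [0.3859 0.4036 0.004 ]] 0.10786919924825818
fold [[0.5353 0.4067 0.034 ]
 [0.4599 0.329  0.034 ]] 0.10827152567241403
deck FL,FR.. [[ 0.6702 -0.2054  0.01  ]
 [ 0.6865 -0.4521  0.01  ]
 [ 0.4294 -0.4694  0.01  ]
 [ 0.4137 -0.2217  0.01  ]]
0.24729807549218627 -86.21689391146307
0.2576969527055662 -176.16810081996144
0.24818079786538705 93.63310529414778
0.2570479742852524 3.635453696281676
nut [[ 0.51859417 -0.24442562  0.045     ]]
tip [[ 0.50974814 -0.30728404  0.0175    ]]
```

>>> {"name": "move_arm", "arguments": {
  "deltas": [
    [0,0.08,-0.08,-0.07],
    [0,0.16,-0.16,-0.14],
    [0,0.25,-0.25,-0.21],
    [0,0.33,-0.33,-0.28],
    [0,0.41,-0.41,-0.35],
    [0,0.5,-0.5,-0.42],
    [0,0.6,-0.6,-0.49],
    [0,0.7,-0.7,-0.56],
    [0,0.8,-0.8,-0.63],
    [0,0.9,-0.9,-0.7],
    [0,1,-1,-0.77],
    [0,1,-1,-0.79]
  ],
  "hand": 40
}}

```text
time_s: 1.3
position: [0.2927, -0.4746, 0.3036]
eef_rot: [-0.3, 1.549, 0.304]
wrist_force: [-0.3, -0.8, 0.5]
grip_width: 0.0399
```

>>> {"name": "move_arm", "arguments": {
  "deltas": [
    [0,0.1,0.23,0],
    [0,0.22,0.5,0],
    [0,0.34,0.77,0],
    [0,0.44,0.99,0]
  ]
}}

```text
time_s: 1.7
position: [0.3683, -0.3979, 0.3036]
eef_rot: [-0.296, 1.55, 0.298]
wrist_force: [-0.8, -0.2, -0.6]
grip_width: 0.0399
```

>>> {"name": "move_arm", "arguments": {
  "deltas": [
    [0,0.12,0.28,0],
    [0,0.24,0.55,0],
    [0,0.36,0.82,0],
    [0,0.44,0.99,0]
  ]
}}

```text
time_s: 2.1
position: [0.4446, -0.3197, 0.3036]
eef_rot: [-0.298, 1.549, 0.3]
wrist_force: [-0.3, -0.3, 0.5]
grip_width: 0.0397
```

>>> {"name": "move_arm", "arguments": {
  "deltas": [
    [0.1,0.12,0.28,0],
    [0.3,0.24,0.55,0],
    [0.5,0.36,0.82,0],
    [0.53,0.42,0.95,0],
    [0.53,0.44,0.99,0],
    [0.53,0.44,0.99,0],
    [0.53,0.44,0.99,0]
  ]
}}

```text
time_s: 2.8
position: [0.5182, -0.2465, 0.2518]
eef_rot: [-0.296, 1.551, 0.293]
wrist_force: [0.3, -1.0, -0.3]
grip_width: 0.0399
```

Run:
```python
from h import *
p,d,m=snap('wrist','w1.png')
s=robot.observe(); print(s['time_s'],s['position'],s['q'],s['wrist_force'],s['grip_width']); print(Ro.from_rotvec(s['eef_rot']).as_matrix().round(3)); print(-m['R'].T@m['t'],m['R'])
print(proj(m,[[.5188,-.2442,.051],[.5097,-.3073,.0175],[.570,-.3359,.017]]))
```

```text
2.85 [ 0.51811001 -0.24663615  0.25178469] [ 0.6849084   0.58554073 -0.44258837  1.70891317  0.30544765  0.91475143
  0.49391873] [0.54742881 0.63637811 0.08212367] 0.03982797257884287
[[ 0.001 -0.366  0.931]
 [-0.002  0.931  0.366]
 [-1.    -0.002 -0.   ]]
[ 0.49143886 -0.17997296  0.32273182] [[ 9.30643096e-01  3.65927220e-01  8.34685380e-04]
 [ 3.51245800e-01 -8.93939627e-01  2.78385220e-01]
 [ 1.02614888e-01 -2.58784103e-01 -9.60469142e-01]]
[[317.30961121 233.22496303]
 [280.93510372 284.96723124]
 [332.26580552 334.23353646]]
```

View pics/w1.png

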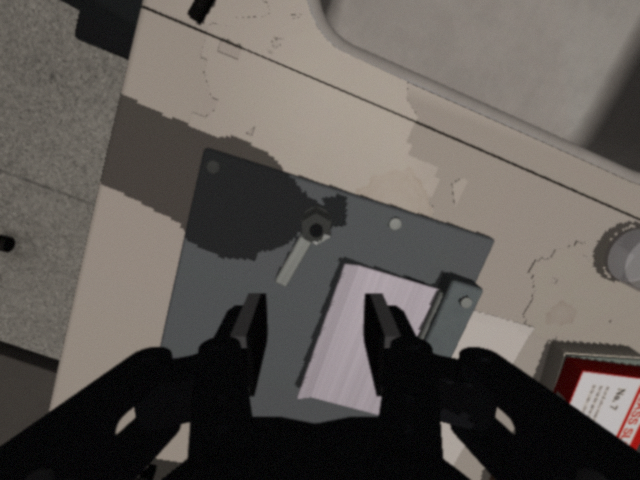

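The stud is at px (316,231), against a predicted (317,233). The tongue tip is at about (282,284), so the estimates agree. I'll refine with this view.

Run:
```python
from h import *
L=dict(np.load('last_wrist.npz')); p=L['p']
b=p[205:300,255:360]; b=cv2.resize(b,None,fx=6,fy=6,interpolation=cv2.INTER_CUBIC)
cv2.imwrite('pics/w1c.png',cv2.convertScaleAbs(b[:,:,::-1],alpha=1.6))
n=plane(L,[(316,231)],.051); t=plane(L,[(282.5,284)],.0175)
print(n,t,np.degrees(np.arctan2(*(t-n)[0,[1,0]])))
print(plane(L,[(205,149),(494,240)],.01), plane(L,[(343,263),(299,397)],.026))
```

```text
[[ 0.51725741 -0.24296123  0.051     ]] [[ 0.51066425 -0.30594221  0.0175    ]] -95.97623691314283
[[ 0.41213989 -0.2215886   0.01      ]
 [ 0.6683546  -0.20323825  0.01      ]] [[ 0.55079329 -0.26616767  0.026     ]
 [ 0.56363311 -0.40394436  0.026     ]]
```

View pics/w1c.png

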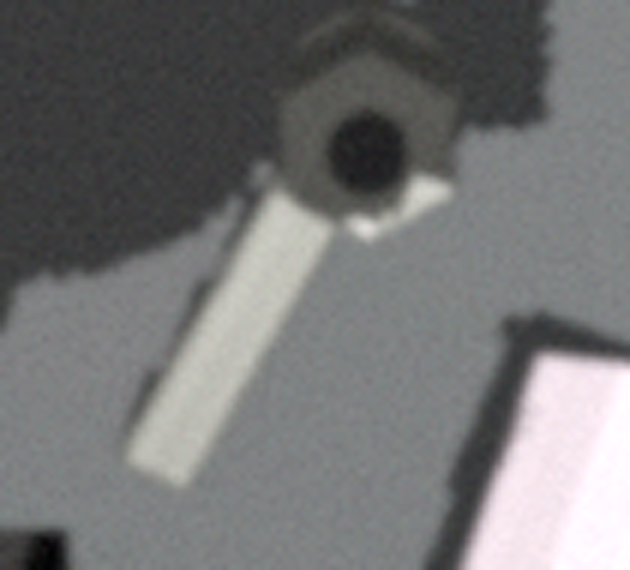

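>>> {"name": "move_arm", "arguments": {
  "deltas": [
    [0.2,0.03,0.01,0],
    [0.5,0.03,0.01,0],
    [0.8,0.03,0.01,0],
    [0.95,0.03,0.01,0],
    [0.95,0.03,0.01,0],
    [0.95,0.03,0.01,0]
  ]
}}

```text
time_s: 3.45
position: [0.5187, -0.2426, 0.1567]
eef_rot: [-0.296, 1.55, 0.294]
wrist_force: [-0.5, -0.2, 0.5]
grip_width: 0.0402
```

Run:
```python
from h import *
p,d,m=snap('wrist')
s=robot.observe(); P=s['position'];T=Ro.from_rotvec(s['eef_rot']).as_matrix(); print(P,T.round(3))
b=p[180:420,160:480]; b=cv2.convertScaleAbs(cv2.resize(b,None,fx=2,fy=2)[:,:,::-1],alpha=1.6)
g=proj(m,P+T[:,0]*(P[2]-.051)); print(g)
cv2.circle(b,tuple(int(v) for v in ((g[0]-[160,180])*2)),4,(0,0,255),1)
cv2.imwrite('pics/w2.png',b)
```

```text
[ 0.51912659 -0.24246509  0.15724562] [[ 0.002 -0.368  0.93 ]
 [-0.001  0.93   0.368]
 [-1.    -0.002  0.002]]
[[316.93669999 284.33543043]]
```

View pics/w2.png

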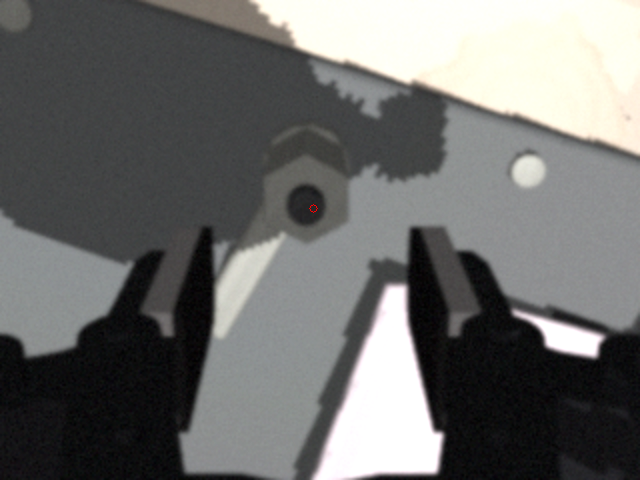

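The stud is about 2 mm toward −z and 1 mm toward +y of the tool axis. The nut's flats are parallel to the pads. I'll correct, descend, close and turn.

>>> {"name": "move_arm", "arguments": {
  "deltas": [
    [0.2,0.01,-0.02,0],
    [0.4,0.01,-0.02,0],
    [0.55,0.01,-0.02,0],
    [0.61,0.01,-0.02,0],
    [0.61,0.01,-0.02,0],
    [0.61,0.01,-0.02,0]
  ]
}}

```text
time_s: 4.1
position: [0.5172, -0.2416, 0.0961]
eef_rot: [-0.297, 1.548, 0.295]
wrist_force: [0.4, 0.1, -0.3]
grip_width: 0.0399
```

>>> {"name": "move_arm", "arguments": {
  "deltas": [
    [0,0,0,0],
    [0,0,0,0],
    [0,0,0,0],
    [0,0,0,0],
    [0,0,0,0],
    [0,0,0,0]
  ],
  "hand": 15
}}

```text
time_s: 4.7
position: [0.5169, -0.2416, 0.0963]
eef_rot: [-0.298, 1.549, 0.295]
wrist_force: [-1.5, -0.2, 5.2]
grip_width: 0.0206
```

Run:
```python
from h import *
s=robot.observe(); print({k:np.round(s[k],3) for k in('time_s','position','wrist_force','moment','grip_width','q')},Ro.from_rotvec(s['eef_rot']).as_matrix().round(3))
```

```text
{'time_s': np.float64(4.7), 'position': array([ 0.517, -0.242,  0.096]), 'wrist_force': array([-1.517, -0.168,  5.154]), 'moment': array([ 0.033,  0.36 , -0.015]), 'grip_width': np.float64(0.021), 'q': array([ 0.605,  0.791, -0.331,  1.839,  0.435,  0.582,  0.376])} [[ 0.001 -0.369  0.929]
 [-0.001  0.929  0.369]
 [-1.    -0.002  0.001]]
```

>>> {"name": "move_arm", "arguments": {
  "deltas": [
    [0,0,0,0.06],
    [0,0,0,0.12],
    [0,0,0,0.18],
    [0,0,0,0.24],
    [0,0,0,0.3],
    [0,0,0,0.36],
    [0,0,0,0.42],
    [0,0,0,0.48],
    [0,0,0,0.54],
    [0,0,0,0.6],
    [0,0,0,0.64],
    [0,0,0,0.64]
  ]
}}

```text
time_s: 5.9
position: [0.5193, -0.2422, 0.0963]
eef_rot: [0.703, 1.446, -0.703]
wrist_force: [5.3, -1.9, 2.2]
grip_width: 0.0203
```

```bash
cat > st.py <<'E'
from h import *
s=robot.observe(); T=Ro.from_rotvec(s['eef_rot']).as_matrix()
print({k:np.round(s[k],4).tolist() for k in('time_s','position','wrist_force','moment','grip_width','q')}); print('zang',np.degrees(np.arctan2(T[1,2],T[0,2])),T[:,0].round(3))
E
python3 st.py
```

```text
{'time_s': 5.9, 'position': [0.5193, -0.2422, 0.0963], 'wrist_force': [5.2875, -1.8962, 2.225], 'moment': [-0.3647, -0.702, -0.0263], 'grip_width': 0.0203, 'q': [0.3962, 0.7693, 0.0033, 1.8428, -0.0044, 0.5216, -0.4994]}
zang -51.66633624106535 [ 0.007 -0.003 -1.   ]
```

>>> {"name": "move_arm", "arguments": {
  "deltas": [
    [0,0,0,0.02],
    [0,0,0,0.03],
    [0,0,0,0.04],
    [0,0,0,0.04]
  ]
}}

```text
time_s: 6.3
position: [0.5194, -0.2424, 0.0963]
eef_rot: [0.765, 1.424, -0.763]
wrist_force: [5.0, -2.5, 2.6]
grip_width: 0.0207
```

```bash
python3 st.py
```

```text
{'time_s': 6.3, 'position': [0.5194, -0.2424, 0.0963], 'wrist_force': [4.9959, -2.4973, 2.5824], 'moment': [-0.4486, -0.9184, -0.0214], 'grip_width': 0.0207, 'q': [0.3842, 0.7696, 0.0231, 1.843, -0.0329, 0.5212, -0.5524]}
zang -56.23936677482658 [ 0.008 -0.003 -1.   ]
```

>>> {"name": "move_arm", "arguments": {
  "deltas": [
    [0,0,0,0.01],
    [0,0,0,0.02],
    [0,0,0,0.03],
    [0,0,0,0.03]
  ]
}}

```text
time_s: 6.7
position: [0.5195, -0.2424, 0.0963]
eef_rot: [0.803, 1.408, -0.804]
wrist_force: [5.0, -3.6, 2.9]
grip_width: 0.0202
```

```bash
python3 st.py
```

```text
{'time_s': 6.7, 'position': [0.5195, -0.2424, 0.0963], 'wrist_force': [4.9643, -3.5738, 2.9258], 'moment': [-0.5965, -0.8458, 1.2931], 'grip_width': 0.0202, 'q': [0.3741, 0.7699, 0.0379, 1.8432, -0.0504, 0.521, -0.588]}
zang -59.175299482589324 [ 0.007 -0.005 -1.   ]
```

The moment about z jumped to 1.3 N·m, so the nut is at its hard end. I'll release it, lift, and travel to the strip.

>>> {"name": "move_arm", "arguments": {
  "deltas": [
    [0,0,0,-0.015],
    [0,0,0,-0.015],
    [0,0,0,-0.015],
    [0,0,0,-0.015]
  ],
  "hand": 31
}}

```text
time_s: 7.1
position: [0.5154, -0.2409, 0.0945]
eef_rot: [0.789, 1.426, -0.789]
wrist_force: [0.5, -0.1, -0.3]
grip_width: 0.0313
```

>>> {"name": "move_arm", "arguments": {
  "deltas": [
    [-0.15,0,0,0],
    [-0.4,0,0,0],
    [-0.7,0,0,0],
    [-1,0,0,0]
  ]
}}

```text
time_s: 7.5
position: [0.5155, -0.2409, 0.1953]
eef_rot: [0.789, 1.426, -0.789]
wrist_force: [0.3, -0.2, 0.3]
grip_width: 0.0309
```

```bash
python3 st.py
```

```text
{'time_s': 7.5, 'position': [0.5155, -0.2409, 0.1953], 'wrist_force': [0.3193, -0.2283, 0.3328], 'moment': [-0.0171, -0.0362, 0.0162], 'grip_width': 0.0309, 'q': [0.3711, 0.6184, 0.0434, 1.7864, -0.0375, 0.7405, -0.5781]}
zang -58.0028614699536 [-0.003  0.001 -1.   ]
```

>>> {"name": "move_arm", "arguments": {
  "deltas": [
    [-0.1,0.05,-0.08,-0.07],
    [-0.2,0.1,-0.16,-0.14],
    [-0.3,0.15,-0.25,-0.21],
    [-0.4,0.2,-0.33,-0.28],
    [-0.5,0.25,-0.41,-0.35],
    [-0.5,0.3,-0.5,-0.42],
    [-0.5,0.36,-0.6,-0.49],
    [-0.5,0.42,-0.7,-0.56],
    [-0.5,0.48,-0.8,-0.63],
    [-0.5,0.54,-0.9,-0.7],
    [-0.5,0.6,-1,-0.77],
    [-0.5,0.6,-1,-0.84]
  ],
  "hand": 45
}}

```text
time_s: 8.7
position: [0.5135, -0.1224, 0.2447]
eef_rot: [-0.528, 1.506, 0.531]
wrist_force: [0.3, -0.9, 0.1]
grip_width: 0.0453
```

>>> {"name": "move_arm", "arguments": {
  "deltas": [
    [0,0.08,0.06,-0.07],
    [0,0.16,0.12,-0.14],
    [0,0.24,0.18,-0.21],
    [0,0.32,0.24,-0.28],
    [0,0.4,0.3,-0.35],
    [0,0.5,0.37,-0.42],
    [0,0.6,0.45,-0.49],
    [0,0.7,0.52,-0.56],
    [0,0.8,0.6,-0.63],
    [0,0.9,0.68,-0.7],
    [0,1,0.75,-0.77],
    [0,1,0.75,-0.84]
  ]
}}

```text
time_s: 9.9
position: [0.5103, 0.0021, 0.2449]
eef_rot: [-1.759, 0.728, 1.762]
wrist_force: [-0.2, -0.2, 0.8]
grip_width: 0.0448
```

```bash
python3 st.py
```

```text
{'time_s': 9.9, 'position': [0.5103, 0.0021, 0.2449], 'wrist_force': [-0.2494, -0.2062, 0.809], 'moment': [-0.0515, -0.0118, -0.0575], 'grip_width': 0.0448, 'q': [0.5345, 0.6248, -0.9096, 1.8803, 0.6068, 0.9414, 1.6969]}
zang 135.04589277425853 [-0.001  0.001 -1.   ]
```

>>> {"name": "move_arm", "arguments": {
  "deltas": [
    [0,-0.2,0.22,0],
    [0,-0.4,0.44,0],
    [0,-0.62,0.67,0],
    [0,-0.83,0.89,-0.01]
  ]
}}

```text
time_s: 10.3
position: [0.5073, 0.1225, 0.2446]
eef_rot: [-1.767, 0.722, 1.769]
wrist_force: [0.1, -0.7, -0.2]
grip_width: 0.0448
```

>>> {"name": "move_arm", "arguments": {
  "deltas": [
    [0,-0.2,0.22,0],
    [0,-0.4,0.44,0],
    [0,-0.62,0.67,0],
    [0,-0.83,0.89,0]
  ]
}}

```text
time_s: 10.7
position: [0.5017, 0.2441, 0.2445]
eef_rot: [-1.768, 0.722, 1.769]
wrist_force: [-0.7, 0.4, 0.5]
grip_width: 0.045
```

>>> {"name": "move_arm", "arguments": {
  "deltas": [
    [0,-0.2,0.22,0],
    [0,-0.4,0.44,0],
    [0.1,-0.62,0.67,0],
    [0.3,-0.83,0.89,0],
    [0.4,-0.83,0.89,0],
    [0.4,-0.83,0.89,0],
    [0.4,-0.83,0.89,0]
  ]
}}

```text
time_s: 11.4
position: [0.4971, 0.3635, 0.2046]
eef_rot: [-1.768, 0.724, 1.767]
wrist_force: [0.0, -0.3, 0.3]
grip_width: 0.0451
```

```bash
python3 st.py
python3 - <<'E'
from h import *
p,d,m=snap('wrist'); s=robot.observe(); P=s['position'];T=Ro.from_rotvec(s['eef_rot']).as_matrix()
g=proj(m,P+T[:,0]*(P[2]-.034)); print(g)
b=cv2.convertScaleAbs(p[:,:,::-1],alpha=1.4); cv2.circle(b,tuple(int(v) for v in g[0]),3,(0,0,255),1)
cv2.imwrite('pics/w3.png',b)
C=cloud(p,d,m); np.save('C.npy',C)
E
```

```text
{'time_s': 11.4, 'position': [0.4971, 0.3635, 0.2046], 'wrist_force': [0.014, -0.3414, 0.3129], 'moment': [-0.0022, 0.0265, 0.0194], 'grip_width': 0.0451, 'q': [-0.2198, 0.7922, -0.7966, 1.6258, 0.6474, 1.0079, 1.1392]}
zang 135.5912030767746 [-0.    -0.002 -1.   ]
[[312.79752225 245.89426771]]
```

View pics/w3.png

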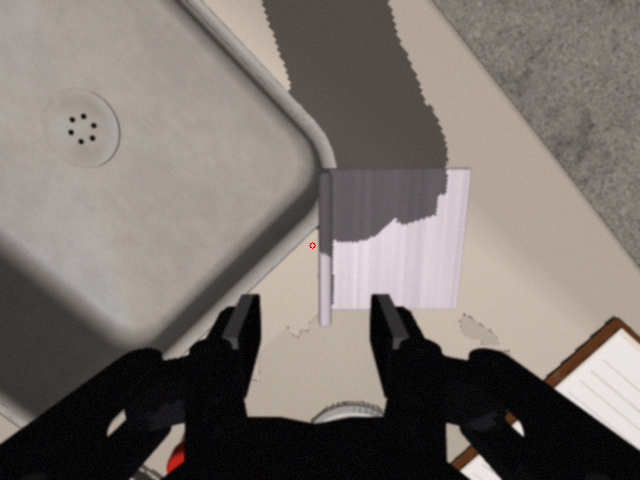

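The fold runs vertically in the image from (325,172) to (326,325). The red axis mark is about 13 px to its left. The sink rim passes near the outer finger, so I'll check its height.

Run:
```python
from h import *
C=np.load('C.npy');L=dict(np.load('last_wrist.npz'))
for v in (215,230,245,260,275,290):
    print(v,[(u,round(float(C[v,u,2]*1000),1)) for u in range(255,350,8)])
X=plane(L,[(325.5,172),(326,325.5)],.034); c=X.mean(0); print(X,c,np.linalg.norm(X[0]-X[1]),np.degrees(np.arctan2(*(X[0]-X[1])[[1,0]])))
P=np.array([.4971,.3635]);a=np.radians(135.6);z=np.array([np.cos(a),np.sin(a)]);y=np.array([-z[1],z[0]])
print('y,z',(c[:2]-P)@y,(c[:2]-P)@z)
```

```text
215 [(255, -153.9), (263, -152.1), (271, -146.5), (279, -136.3), (287, -96.3), (295, -47.6), (303, -12.5), (311, -2.8), (319, 34.6), (327, 36.5), (335, 4.4), (343, 4.9)]
230 [(255, -147.4), (263, -136.8), (271, -102.1), (279, -53.8), (287, -15.1), (295, -3.2), (303, 1.1), (311, 0.9), (319, 34.6), (327, 35.7), (335, 4.7), (343, 5.0)]
245 [(255, -105.1), (263, -58.3), (271, -21.2), (279, -2.9), (287, 0.5), (295, 0.5), (303, 1.1), (311, 1.6), (319, 34.2), (327, 35.0), (335, 4.6), (343, 4.9)]
260 [(255, -23.6), (263, -4.7), (271, -0.0), (279, 0.8), (287, 0.8), (295, 1.4), (303, 1.2), (311, 0.9), (319, 34.6), (327, 34.8), (335, 5.4), (343, 4.6)]
275 [(255, -1.3), (263, 1.3), (271, 1.5), (279, 1.6), (287, 2.2), (295, 0.4), (303, 1.8), (311, 1.4), (319, 33.9), (327, 35.8), (335, 5.0), (343, 4.9)]
290 [(255, 1.4), (263, 0.3), (271, 1.3), (279, 1.4), (287, 0.0), (295, 2.2), (303, 1.9), (311, 0.1), (319, 33.8), (327, 35.2), (335, 5.1), (343, 5.3)]
[[0.45729413 0.33404294 0.034     ]
 [0.53242425 0.41234084 0.034     ]] [0.49485919 0.37319189 0.034     ] 0.10851311140373046 -133.81720160627802
y,z -0.005356777577906607 0.008382061746426714
```

>>> {"name": "move_arm", "arguments": {
  "deltas": [
    [0.1,-0.03,0.04,-0.005],
    [0.3,-0.054,0.084,-0.005],
    [0.5,-0.054,0.084,-0.005],
    [0.7,-0.054,0.084,-0.005],
    [0.7,-0.054,0.084,-0.005],
    [0.7,-0.054,0.084,-0.005]
  ],
  "hand": 32
}}

```text
time_s: 12.05
position: [0.4946, 0.3746, 0.1352]
eef_rot: [-1.774, 0.713, 1.774]
wrist_force: [0.3, 0.3, 0.9]
grip_width: 0.032
```

```bash
python3 st.py
python3 - <<'E'
from h import *
p,d,m=snap('wrist'); s=robot.observe(); P=s['position'];T=Ro.from_rotvec(s['eef_rot']).as_matrix()
g=proj(m,P+T[:,0]*(P[2]-.034)); print(g)
b=cv2.convertScaleAbs(p[:,:,::-1],alpha=1.4); cv2.circle(b,tuple(int(v) for v in g[0]),3,(0,0,255),1)
cv2.imwrite('pics/w4.png',b)
E
```

```text
{'time_s': 12.05, 'position': [0.4946, 0.3746, 0.1352], 'wrist_force': [0.3092, 0.3113, 0.8945], 'moment': [0.0041, -0.0155, -0.0305], 'grip_width': 0.032, 'q': [-0.2681, 0.8791, -0.7382, 1.664, 0.7274, 0.8935, 1.0748]}
zang 136.223792567571 [-0.  0. -1.]
[[312.75736605 285.63919665]]
```

View pics/w4.png

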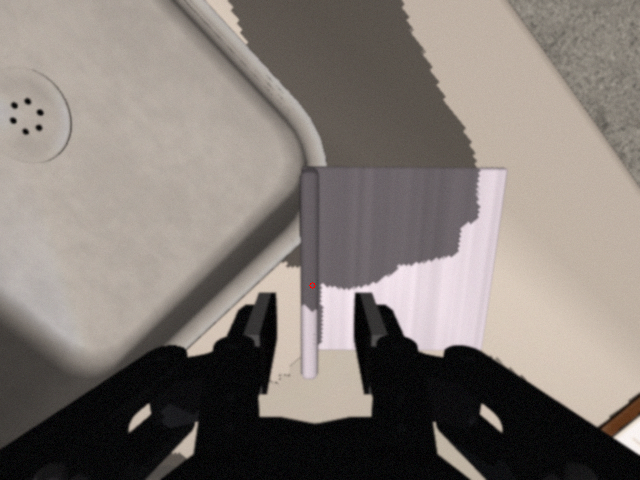

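The axis mark sits on the fold near its middle. I'll descend and grip.

>>> {"name": "move_arm", "arguments": {
  "deltas": [
    [0.15,0,-0.015,0],
    [0.3,0,-0.015,0],
    [0.45,0,-0.015,0],
    [0.55,0,-0.015,0],
    [0.55,0,-0.015,0],
    [0.55,0,-0.015,0]
  ]
}}

```text
time_s: 12.7
position: [0.4953, 0.374, 0.0796]
eef_rot: [-1.774, 0.712, 1.775]
wrist_force: [-0.4, -0.5, 1.1]
grip_width: 0.0319
```

>>> {"name": "move_arm", "arguments": {
  "deltas": [
    [0,0,0,0],
    [0,0,0,0],
    [0,0,0,0],
    [0,0,0,0],
    [0,0,0,0],
    [0,0,0,0]
  ],
  "hand": 0
}}

```text
time_s: 13.3
position: [0.4958, 0.3741, 0.0808]
eef_rot: [-1.774, 0.711, 1.773]
wrist_force: [0.5, -0.3, 5.1]
grip_width: 0.0077
```

```bash
python3 st.py
```

```text
{'time_s': 13.3, 'position': [0.4958, 0.3741, 0.0808], 'wrist_force': [0.5457, -0.2748, 5.1159], 'moment': [-0.1194, -0.0142, -0.0234], 'grip_width': 0.0077, 'q': [-0.2942, 0.9477, -0.6843, 1.6869, 0.7932, 0.8044, 1.0267]}
zang 136.24208248541592 [ 0.001  0.001 -1.   ]
```

>>> {"name": "move_arm", "arguments": {
  "deltas": [
    [-0.1,0,0,0],
    [-0.3,0,0,0],
    [-0.55,0,0,0],
    [-0.8,0,0,0],
    [-1,0,0,0],
    [-1,0,0,0]
  ]
}}

```text
time_s: 13.9
position: [0.4959, 0.3749, 0.1826]
eef_rot: [-1.775, 0.707, 1.771]
wrist_force: [0.5, -0.1, -2.2]
grip_width: 0.0083
```

```bash
python3 st.py
```

```text
{'time_s': 13.9, 'position': [0.4959, 0.3749, 0.1826], 'wrist_force': [0.5455, -0.1029, -2.2211], 'moment': [-0.0075, -0.0434, 0.0347], 'grip_width': 0.0083, 'q': [-0.2454, 0.8233, -0.7807, 1.6313, 0.6758, 0.9705, 1.1177]}
zang 136.25677414272508 [ 0.003  0.004 -1.   ]
```

>>> {"name": "move_arm", "arguments": {
  "deltas": [
    [-0.05,0.1,-0.08,0],
    [-0.1,0.3,-0.25,0],
    [-0.2,0.5,-0.42,0],
    [-0.2,0.75,-0.62,0],
    [-0.2,1,-0.83,0]
  ]
}}

```text
time_s: 14.4
position: [0.4853, 0.2414, 0.1986]
eef_rot: [-1.774, 0.716, 1.777]
wrist_force: [0.9, 0.3, -1.5]
grip_width: 0.0077
```

>>> {"name": "move_arm", "arguments": {
  "deltas": [
    [0,0.2,-0.17,0],
    [0,0.4,-0.33,0],
    [0,0.6,-0.5,0],
    [0,0.8,-0.66,0],
    [0,1,-0.83,0]
  ]
}}

```text
time_s: 14.9
position: [0.4756, 0.1118, 0.1986]
eef_rot: [-1.772, 0.716, 1.777]
wrist_force: [0.3, 0.5, -1.6]
grip_width: 0.0082
```

>>> {"name": "move_arm", "arguments": {
  "deltas": [
    [0,0.1,-0.08,0.04],
    [0,0.2,-0.17,0.09],
    [0,0.3,-0.25,0.14],
    [0,0.4,-0.33,0.19],
    [0,0.5,-0.42,0.24],
    [0,0.6,-0.5,0.29],
    [0,0.7,-0.58,0.34],
    [0,0.8,-0.66,0.39],
    [0,0.9,-0.75,0.44],
    [0,1,-0.83,0.49],
    [0,1,-0.83,0.54],
    [0,1,-0.83,0.58]
  ]
}}

```text
time_s: 16.1
position: [0.466, -0.0169, 0.1986]
eef_rot: [-0.94, 1.362, 0.943]
wrist_force: [1.2, 0.0, -2.2]
grip_width: 0.0079
```

```bash
python3 st.py
```

```text
{'time_s': 16.1, 'position': [0.466, -0.0169, 0.1986], 'wrist_force': [1.161, 0.0322, -2.1536], 'moment': [-0.0109, 0.0126, 0.0247], 'grip_width': 0.0079, 'q': [0.3645, 0.5423, -0.5446, 2.0481, 0.4448, 0.6714, 0.7395]}
zang 69.44201724863929 [-0.004 -0.001 -1.   ]
```

>>> {"name": "move_arm", "arguments": {
  "deltas": [
    [0,-0.02,-0.1,0.05],
    [0,-0.04,-0.2,0.1],
    [0,-0.06,-0.3,0.15],
    [0,-0.09,-0.4,0.2],
    [0,-0.12,-0.5,0.25],
    [0,-0.15,-0.6,0.3],
    [0,-0.18,-0.7,0.35],
    [0,-0.2,-0.8,0.4],
    [0,-0.22,-0.9,0.45],
    [0,-0.25,-1,0.5],
    [0,-0.25,-1,0.55],
    [0,-0.25,-1,0.573]
  ]
}}

```text
time_s: 17.3
position: [0.4547, -0.1186, 0.1987]
eef_rot: [-0.052, 1.575, 0.053]
wrist_force: [-0.3, 0.6, -1.4]
grip_width: 0.008
```

>>> {"name": "move_arm", "arguments": {
  "deltas": [
    [0,-0.15,-0.02,0],
    [0,-0.35,-0.05,0],
    [0,-0.55,-0.09,0],
    [0,-0.75,-0.12,0]
  ]
}}

```text
time_s: 17.7
position: [0.4479, -0.1942, 0.1986]
eef_rot: [-0.055, 1.575, 0.057]
wrist_force: [-0.8, 0.2, -0.3]
grip_width: 0.0081
```

>>> {"name": "move_arm", "arguments": {
  "deltas": [
    [0,-0.2,-0.03,0],
    [0,-0.4,-0.06,0],
    [0,-0.6,-0.09,0],
    [0,-0.75,-0.12,0]
  ]
}}

```text
time_s: 18.1
position: [0.4415, -0.2705, 0.1986]
eef_rot: [-0.054, 1.574, 0.056]
wrist_force: [0.1, -0.6, -2.1]
grip_width: 0.0079
```

>>> {"name": "move_arm", "arguments": {
  "deltas": [
    [0,-0.2,-0.03,0],
    [0.1,-0.4,-0.06,0],
    [0.3,-0.6,-0.09,0],
    [0.5,-0.72,-0.12,0],
    [0.7,-0.75,-0.12,0],
    [0.7,-0.75,-0.12,0],
    [0.7,-0.75,-0.12,0]
  ]
}}

```text
time_s: 18.8
position: [0.4366, -0.3442, 0.1291]
eef_rot: [-0.055, 1.572, 0.058]
wrist_force: [0.1, 0.7, -1.5]
grip_width: 0.008
```

```bash
python3 st.py
python3 - <<'E'
from h import *
p,d,m=snap('wrist','w5r.png'); pt,dt,mt=snap('top')
a=cv2.resize(p,(480,360)); t=cv2.resize(pt[170:290,415:525],(330,360),interpolation=cv2.INTER_CUBIC)
cv2.imwrite('pics/w5.png',cv2.convertScaleAbs(np.hstack([a,t])[:,:,::-1],alpha=1.4))
E
```

```text
{'time_s': 18.8, 'position': [0.4366, -0.3442, 0.1291], 'wrist_force': [0.108, 0.6963, -1.4578], 'moment': [0.021, 0.0122, -0.0652], 'grip_width': 0.008, 'q': [0.7625, 0.7102, -0.21, 1.8652, 0.2446, 0.5934, 0.4701]}
zang 4.1360406579238225 [-0.002  0.002 -1.   ]
```

View pics/w5.png

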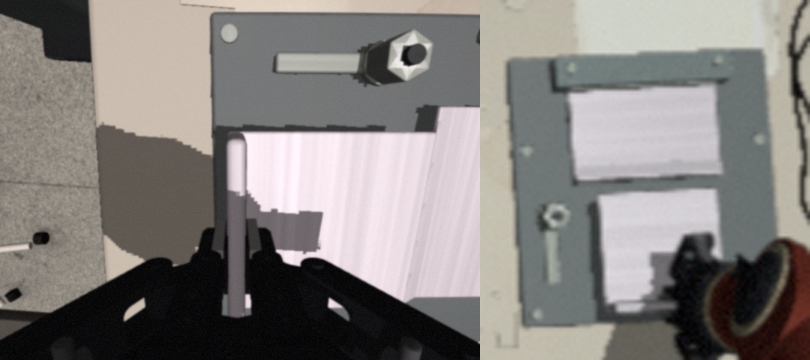

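The tongue now points along −x, beside the way, so the nut step worked. The strip is held square in front of the apron. I'll measure the strip against the mount in the full-resolution wrist picture.

Run:
```python
from h import *
L=dict(np.load('last_wrist.npz')); p=L['p'].astype(float).mean(2); p=cv2.GaussianBlur(p,(3,3),0)
def edge(cols,r0,r1,z,sgn,axis=0):
    uv=[]
    for c in cols:
        g=np.diff(p[r0:r1,c] if axis==0 else p[c,r0:r1])*sgn; k=np.argmax(g)
        uv.append((c,r0+k+.5) if axis==0 else (r0+k+.5,c))
    X=plane(L,uv,z); return uv,X
def fit(X,n,ax=0):
    i,j=(0,1) if ax==0 else (1,0)
    q=np.polyfit(X[:,i],X[:,j],1); r=np.abs(X[:,j]-np.polyval(q,X[:,i])); k=r<=np.median(r)*2+1e-5; q=np.polyfit(X[k,i],X[k,j],1)
    print(n,'slope deg',np.degrees(np.arctan(q[0])),'at',X[:,i].mean().round(4),np.polyval(q,X[:,i].mean()).round(4),'rms mm',1e3*np.std((X[:,j]-np.polyval(q,X[:,i]))[k])); return q
u,X=edge(range(340,560,10),155,200,.053,1); print(u[:3],u[-3:]); fit(X,'strip left')
u,X=edge(range(320,620,10),3,45,.010,1); print(u[:3],u[-3:]); u2=-1
fit(X,'deck left(+)'); u,X=edge(range(320,620,10),3,45,.010,-1); print(u[:3]);fit(X,'deck left(-)')
u,X=edge(range(600,636,4),125,165,.019,1); print(u); fit(X,'apron left')
u,X=edge(range(200,380,10),530,640,.053,-1,1); print(u); fit(X,'free/lip -',1)
u,X=edge(range(200,380,10),530,640,.053,1,1); print(u); fit(X,'free/lip +',1)
```

```text
[(340, np.float64(175.5)), (350, np.float64(175.5)), (360, np.float64(175.5))] [(530, np.float64(176.5)), (540, np.float64(176.5)), (550, np.float64(176.5))]
strip left slope deg 4.08329568067152 at 0.4822 -0.2836 rms mm 0.06310785495876421
[(320, np.float64(19.5)), (330, np.float64(19.5)), (340, np.float64(19.5))] [(590, np.float64(22.5)), (600, np.float64(23.5)), (610, np.float64(22.5))]
deck left(+) slope deg 3.9863241403029717 at 0.4954 -0.2165 rms mm 0.13257482845583912
[(320, np.float64(15.5)), (330, np.float64(15.5)), (340, np.float64(15.5))]
deck left(-) slope deg 4.042357670658998 at 0.4949 -0.2149 rms mm 0.08768134400651845
[(600, np.float64(142.5)), (604, np.float64(142.5)), (608, np.float64(142.5)), (612, np.float64(142.5)), (616, np.float64(142.5)), (620, np.float64(142.5)), (624, np.float64(142.5)), (628, np.float64(142.5)), (632, np.float64(142.5))]
apron left slope deg 4.574052551279587 at 0.5727 -0.2645 rms mm 0.0006874966313650124
[(np.float64(575.5), 200), (np.float64(573.5), 210), (np.float64(572.5), 220), (np.float64(570.5), 230), (np.float64(568.5), 240), (np.fl
[... 271 characters left out ...]
), 350), (np.float64(545.5), 360), (np.float64(543.5), 370)]
free/lip - slope deg -4.2988752156781525 at -0.3265 0.5389 rms mm 0.14695945734904636
[(np.float64(592.5), 200), (np.float64(576.5), 210), (np.float64(577.5), 220), (np.float64(572.5), 230), (np.float64(584.5), 240), (np.float64(582.5), 250), (np.float64(630.5), 260), (np.float64(578.5), 270), (np.float64(576.5), 280), (np.float64(574.5), 290), (np.float64(572.5), 300), (np.float64(570.5), 310), (np.float64(568.5), 320), (np.float64(566.5), 330), (np.float64(564.5), 340), (np.float64(561.5), 350), (np.float64(560.5), 360), (np.float64(557.5), 370)]
free/lip + slope deg -4.4083231244080645 at -0.326 0.5457 rms mm 0.03706042154931083
```

>>> {"name": "move_arm", "arguments": {
  "deltas": [
    [0.1,-0.02,0,0],
    [0.2,-0.025,0,0],
    [0.3,-0.025,0,0],
    [0.36,-0.025,0,0],
    [0.36,-0.025,0,0]
  ]
}}

```text
time_s: 19.4
position: [0.4367, -0.3466, 0.0926]
eef_rot: [-0.055, 1.572, 0.058]
wrist_force: [-0.1, 0.3, 0.0]
grip_width: 0.0081
```

```bash
python3 st.py
python3 - <<'E'
from h import *
p,d,m=snap('wrist'); b=cv2.convertScaleAbs(p[:,:,::-1],alpha=1.4); cv2.imwrite('pics/w6.png',b)
C=cloud(p,d,m)
for u,v in [(330,200),(400,200),(480,200),(540,200),(600,200),(620,120),(620,170),(420,60)]: print(u,v,(np.median(C[v-3:v+4,u-3:u+4].reshape(-1,3),0)*1000).round(1))
E
```

```text
{'time_s': 19.4, 'position': [0.4367, -0.3466, 0.0926], 'wrist_force': [-0.1491, 0.2668, 0.0176], 'moment': [-0.0427, 0.0768, 0.0284], 'grip_width': 0.0081, 'q': [0.7506, 0.7701, -0.1875, 1.8777, 0.2638, 0.5204, 0.457]}
zang 4.145400007767755 [-0.002  0.002 -1.   ]
330 200 [ 438.2 -298.1   17.2]
400 200 [ 465.7 -296.6   16.8]
480 200 [ 497.5 -294.4   16.7]
540 200 [ 521.5 -292.6   16.7]
600 200 [ 550.  -291.3   11.4]
620 120 [ 549.3 -259.7   11.3]
620 170 [ 555.  -278.6   11.1]
420 60 [ 465.8 -246.1   18.6]
```

View pics/w6.png

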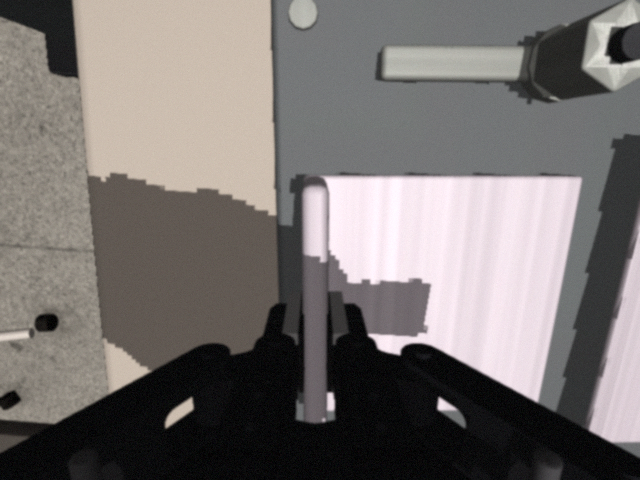

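The strip hovers flat about 1.5 mm above the deck. Its side edge is at row 177, the tongue is at rows 45–80 and the lip is at about col 640. I can use the tongue (y = 95) as a lateral reference.

Run:
```python
from h import *
L=dict(np.load('last_wrist.npz')); p=cv2.GaussianBlur(L['p'].astype(float).mean(2),(3,3),0)
def e(cols,r0,r1,s,z): return plane(L,[(c,r0+.5+np.argmax(s*np.diff(p[r0:r1,c]))) for c in cols],z)
a=np.radians(4.0); n=np.array([-np.sin(a),np.cos(a)])
def rep(nm,X):
    q=np.polyfit(X[:,0],X[:,1],1); print(nm,'deg',np.degrees(np.arctan(q[0])).round(2),'n mm',(np.median(X[:,:2]@n)*1000).round(2)); return np.median(X[:,:2]@n)
c=range(395,520,6)
t=(rep('tongue far',e(c,35,55,1,.0175))+rep('tongue near',e(c,70,95,-1,.0175)))/2
s=rep('strip',e(range(345,570,8),165,190,1,.0157))
print('tongue-strip (want 40):',(t-s)*1e3)
q=plane(L,[(579.5,178)],.0157)[0]; print('free corner',q)
r=range(200,400,10); X=plane(L,[(530+.5+np.argmax(-np.diff(p[v,530:600])),v) for v in r],.0157)
print('free edge deg',np.degrees(np.arctan(np.polyfit(X[:,1],X[:,0],1)[0])),X.mean(0))
```

```text
tongue far deg 4.5 n mm -273.32
tongue near deg 3.96 n mm -283.95
strip deg 4.06 n mm -319.0
tongue-strip (want 40): 40.364138926420324
free corner [ 0.53586223 -0.28286903  0.0157    ]
free edge deg -4.017748600582214 [ 0.5402964  -0.33388737  0.0157    ]
```

The strip is centred within 0.4 mm and square within 0.1°. I'll lower it to just above the deck and slide it in.

>>> {"name": "move_arm", "arguments": {
  "deltas": [
    [0.01,0,0,0],
    [0.012,0,0.05,0],
    [0.012,0,0.12,0],
    [0.012,0,0.2,0],
    [0.012,0,0.28,0],
    [0.012,0,0.35,0],
    [0.012,0,0.35,0]
  ]
}}

```text
time_s: 20.15
position: [0.474, -0.3441, 0.0928]
eef_rot: [-0.058, 1.568, 0.058]
wrist_force: [-0.0, 0.2, -1.8]
grip_width: 0.0079
```

```bash
python3 st.py
```

```text
{'time_s': 20.15, 'position': [0.474, -0.3441, 0.0928], 'wrist_force': [-0.0218, 0.1876, -1.7825], 'moment': [-0.0316, 0.0715, 0.0227], 'grip_width': 0.0079, 'q': [0.7088, 0.7957, -0.1905, 1.7988, 0.2517, 0.569, 0.4352]}
zang 4.222182430511437 [ 0.002 -0.    -1.   ]
```

>>> {"name": "move_arm", "arguments": {
  "deltas": [
    [0,0,0.06,0],
    [0,0,0.12,0],
    [0,0,0.18,0],
    [0,0,0.24,0],
    [0,0,0.3,0],
    [0,0,0.35,0],
    [0,0,0.35,0]
  ]
}}

```text
time_s: 20.85
position: [0.5082, -0.3417, 0.0928]
eef_rot: [-0.057, 1.569, 0.057]
wrist_force: [0.4, 0.3, -2.2]
grip_width: 0.0075
```

```bash
python3 st.py
```

```text
{'time_s': 20.85, 'position': [0.5082, -0.3417, 0.0928], 'wrist_force': [0.4343, 0.2695, -2.1972], 'moment': [0.015, 0.0348, -0.0073], 'grip_width': 0.0075, 'q': [0.6715, 0.8231, -0.1917, 1.7188, 0.2409, 0.6218, 0.4163]}
zang 4.182030646693423 [ 0.001  0.    -1.   ]
```

>>> {"name": "move_arm", "arguments": {
  "deltas": [
    [0.01,0,0,0],
    [0.02,0,0,0],
    [0.02,0,0.01,0],
    [0.02,0,0.02,0],
    [0.02,0,0.02,0]
  ]
}}

```text
time_s: 21.35
position: [0.509, -0.3422, 0.0908]
eef_rot: [-0.057, 1.57, 0.056]
wrist_force: [-0.8, 0.6, -1.1]
grip_width: 0.0081
```

```bash
python3 st.py
```

```text
{'time_s': 21.35, 'position': [0.509, -0.3422, 0.0908], 'wrist_force': [-0.8176, 0.5522, -1.1075], 'moment': [-0.0274, 0.1427, -0.0728], 'grip_width': 0.0081, 'q': [0.6698, 0.8271, -0.1899, 1.716, 0.2414, 0.6212, 0.4146]}
zang 4.109381654963195 [ 0. -0. -1.]
```

>>> {"name": "move_arm", "arguments": {
  "deltas": [
    [0,0,0.01,0],
    [0,0,0.02,0],
    [0,0,0.02,0]
  ]
}}

```text
time_s: 21.65
position: [0.5113, -0.3419, 0.0908]
eef_rot: [-0.057, 1.57, 0.056]
wrist_force: [-1.7, -1.0, 0.5]
grip_width: 0.0076
```

```bash
python3 st.py
```

```text
{'time_s': 21.65, 'position': [0.5113, -0.3419, 0.0908], 'wrist_force': [-1.6907, -0.9641, 0.4521], 'moment': [-0.143, 0.2294, -0.004], 'grip_width': 0.0076, 'q': [0.6676, 0.8288, -0.1902, 1.711, 0.2408, 0.6242, 0.4137]}
zang 4.129133072277541 [ 0. -0. -1.]
```

>>> {"name": "move_arm", "arguments": {
  "deltas": [
    [0.003,0,0.01,0],
    [0.005,0,0.02,0],
    [0.005,0,0.02,0]
  ]
}}

```text
time_s: 21.95
position: [0.5115, -0.3419, 0.0908]
eef_rot: [-0.056, 1.574, 0.056]
wrist_force: [-5.7, 0.0, 7.4]
grip_width: 0.0082
```

```bash
python3 st.py
```

```text
{'time_s': 21.95, 'position': [0.5115, -0.3419, 0.0908], 'wrist_force': [-5.7316, 0.0274, 7.3635], 'moment': [0.0481, 0.8886, 0.0125], 'grip_width': 0.0082, 'q': [0.6659, 0.8299, -0.189, 1.7079, 0.2407, 0.6299, 0.4126]}
zang 4.090886436294397 [-0.004  0.    -1.   ]
```

>>> {"name": "move_arm", "arguments": {
  "deltas": [
    [0,0,0.01,0],
    [0,0,0.02,0],
    [0,0,0.02,0]
  ]
}}

```text
time_s: 22.25
position: [0.5118, -0.342, 0.0908]
eef_rot: [-0.055, 1.578, 0.056]
wrist_force: [-9.0, 1.2, 10.0]
grip_width: 0.0079
```

```bash
python3 st.py
```

```text
{'time_s': 22.25, 'position': [0.5118, -0.342, 0.0908], 'wrist_force': [-9.0374, 1.1755, 9.9591], 'moment': [0.0952, 1.4233, 0.0093], 'grip_width': 0.0079, 'q': [0.6643, 0.8309, -0.1879, 1.7048, 0.2405, 0.6355, 0.4117]}
zang 4.053245305674541 [-0.008  0.001 -1.   ]
```

The strip stopped at x = 0.5118 with a reaction of −9 N, and I had predicted home at 0.5116. I'll ease the forward push a little and set the downward press.

>>> {"name": "move_arm", "arguments": {
  "deltas": [
    [0.005,0,-0.01,0],
    [0.01,0,-0.025,0],
    [0.01,0,-0.025,0],
    [0.01,0,-0.025,0]
  ]
}}

```text
time_s: 22.65
position: [0.5115, -0.3419, 0.0908]
eef_rot: [-0.056, 1.572, 0.056]
wrist_force: [-5.7, 1.8, 11.0]
grip_width: 0.0081
```

```bash
python3 st.py
```

```text
{'time_s': 22.65, 'position': [0.5115, -0.3419, 0.0908], 'wrist_force': [-5.7022, 1.7797, 10.9621], 'moment': [0.2068, 1.0431, -0.0139], 'grip_width': 0.0081, 'q': [0.6661, 0.8295, -0.1891, 1.7089, 0.241, 0.6278, 0.4125]}
zang 4.097549271816958 [-0.002 -0.    -1.   ]
```

>>> {"name": "move_arm", "arguments": {
  "deltas": [
    [0,0,0,0],
    [0,0,0,0],
    [0,0,0,0],
    [0,0,0,0],
    [0,0,0,0]
  ]
}}

```text
time_s: 23.15
position: [0.5115, -0.3419, 0.0908]
eef_rot: [-0.056, 1.573, 0.056]
wrist_force: [-6.3, 1.6, 10.9]
grip_width: 0.0081
```

```bash
python3 st.py
python3 - <<'E'
from h import *
p,d,m=snap('wrist'); C=cloud(p,d,m); ps,_,_=snap('side')
L=dict(np.load('last_wrist.npz')); g=cv2.GaussianBlur(p.astype(float).mean(2),(3,3),0)
a=cv2.resize(p,(480,360)); s=cv2.resize(ps[165:225,235:355],(320,160),interpolation=cv2.INTER_CUBIC); s=np.vstack([s,np.zeros((200,320,3),np.uint8)])
cv2.imwrite('pics/w7.png',cv2.convertScaleAbs(np.hstack([a,s])[:,:,::-1],alpha=1.4))
X=plane(L,[(c,160.5+np.argmax(np.diff(g[160:195,c]))) for c in range(345,440,6)],.014)
print('strip side deg',np.degrees(np.arctan(np.polyfit(X[:,0],X[:,1],1)[0])),X.mean(0))
for u,v in [(345,200),(400,200),(440,200),(400,140),(560,200),(600,220),(620,200)]: print(u,v,(np.median(C[v-3:v+4,u-3:u+4].reshape(-1,3),0)*1000).round(1))
E
```

```text
{'time_s': 23.15, 'position': [0.5115, -0.3419, 0.0908], 'wrist_force': [-6.2674, 1.6039, 10.8531], 'moment': [0.2237, 1.0407, 0.0089], 'grip_width': 0.0081, 'q': [0.6661, 0.8296, -0.1891, 1.7089, 0.2409, 0.6279, 0.4125]}
zang 4.092442094092233 [-0.002 -0.    -1.   ]
strip side deg 4.361158013524558 [ 0.53566591 -0.28313411  0.014     ]
345 200 [ 518.8 -293.6   15.2]
400 200 [ 540.6 -292.2   14.8]
440 200 [ 555.4 -290.3   15.4]
400 140 [ 538.4 -269.4   10.8]
560 200 [ 600.1 -286.7   21.1]
600 220 [ 617.7 -293.3   21.2]
620 200 [ 623.5 -285.1   21.1]
```

View pics/w7.png

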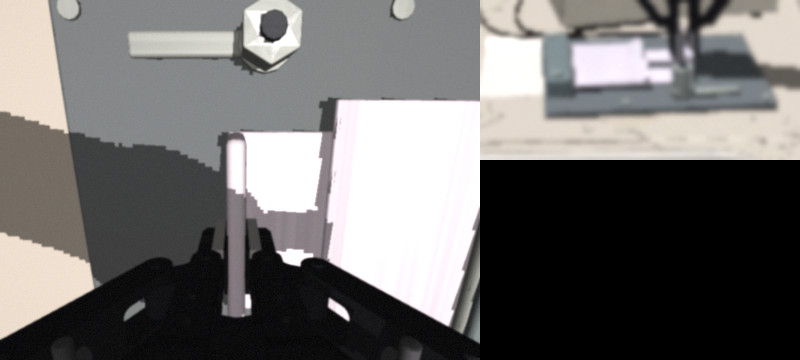

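The strip lies flat: its top is 4 mm above the deck at every sampled point. The apron is level at a constant height, and the tongue is along −x. The forces are steady at 10.9 N down and about 6 N against the stop. I'll hand in.

```bash
python3 -c "
from plant import robot
print(robot.finish_job())"; python3 st.py
```

```text
the job is handed in; nothing more can be done
None
the job is handed in; nothing more can be done
```

I turned the nut clockwise to its end stop, then slid the strip home under the apron. I handed the job in at about 23 s with the strip still gripped and pressed down.

**Nut:** the turning moment jumped to about 1.3 N·m at the end stop. Later pictures show the tongue along −x, beside the way.

**Strip position:** it stopped against a firm reaction at x = 0.5115–0.5118 m, where I had predicted 0.5116 m for fully home. It is centred within about 1 mm. Just before sliding it was square to about 0.1°. At the end the side edge read 4.36° against the mount's 4.0°, but that came from a short visible stretch, and the tool's yaw was 4.09°.

**Flatness and force:** the strip's top is about 4 mm above the deck at every point checked. The apron sits at a constant height, with no sign of lifting. The last reading was 10.9 N down and about 6 N toward the stop, with the grip closed on the fold.

**Not checked:** I did not take a final picture of the bystander objects. The route stayed well above them and I felt no unexpected contacts. No check failed.

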